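# Mesh the mixer's paddle beater and hold it home

### The arm

A 6-joint arm with a two-finger parallel gripper is mounted at the origin on the work surface; the furniture and walls round the work are solid. World frame = base frame: x ahead of the robot, y to its left, z up, the work surface at z = 0. Lengths are in m, angles in rad, forces in N, time in s.
With the tool pointing down it reaches from about 0.25 to 0.775 m from the base axis. Payload 4 kg.
Tool frame: the origin (TCP) lies at the very end of the fingers, on their centre line; the grasp point (between the pads) lies 19 mm behind it; z points along the fingers, y is the line along which they close (so a half turn about z gives the same grasp; the last joint's range is limited). The gripper opens to 94 mm and grips with 3 to 60 N. Pads are 16 mm wide; open, the fingers measure 119 mm over their backs; the gripper's body (75 mm by 177 mm) begins 78 mm behind the grasp point.
Start: joints at [-1.433, 0.087, 1.371, -0, 1.684, -0.103], TCP at [0.131, -0.534, 0.206] pointing down, gripper open.
Joint ranges: [-3.1, 3.1], [-0.76, 2.03], [0.27, 2.55], [-1.08, 4.22], [0.17, 2.65], [-2.57, 2.57]. Speed limits (rad/s): [2.79, 2.79, 3.14, 3.14, 3.14, 3.14].

### API

Orientations are given as [roll, pitch, yaw] about the fixed x, y, z axes, in that order (R = Rz(yaw) Ry(pitch) Rx(roll)).
In Python, from bench import robot gives the robot as it stands. The module is installed in compiled form; this text tells all that it offers.
- The arm moves only by the tool move_arm, never from a script. Its argument "deltas" is one flat list of numbers, 7 for each row, row after row: the turn, a rotation vector about the tool's x, y, z in rad, then the shift along the tool's x, y, z in cm, then the closure, from -1 (fully open) to 1 (shut). A call has 1 to 8 rows; each row is the pose to reach, as a shift and turn from the pose commanded when the call began, along the tool's axes at that moment; what a row does not reach only later rows make up. A row lasts 1/10 s, in which the tool goes at most 50 mm and 8.59 degrees, less where a joint would pass 70% of its speed; a pose out of reach is approached as far as the arm can. A call with a gripper value outside its range is refused whole. The fingers move at their own pace and stop on an object; the grip force is fixed at half the most. Time passes only in rows, so rows that repeat a pose let the fingers close. It gives the time, the measured TCP pose, the force, the opening and the grip force at its end, in the units of the state.
- robot.get_obs(): the state, without advancing time (a new reading comes with each control period).
- robot.snapshot(name): name is "scene" or "top" or "wrist"; returns a dict with "image" (420x560x3 uint8, red, green, blue), "depth" (420x560 float32, m along the optical axis (not along the pixel's ray), 0 where there is no reading), "fov_y" (degrees; the focal length in pixels is half the picture's height over the tangent of half this angle, whatever the lens; pixels are square), "cx", "cy" (the principal point, pixels), "origin" and "orientation" of the camera in the world; the wrist camera has in their place "T_tool_cam" (4x4, takes a point from camera to tool coordinates, whose origin is the TCP and whose axes are the flange's). Camera axes: x right, y up, looking along -z (the intrinsics and any distortion apply to the point x, -y, -z); pixel columns grow to the right and rows downward; lengths in m; the calibration is good to about 2 mm. A picture is of the moment at which its call begins: read the wrist's pose just before it.
- robot.close_job(): hands the job in; it is judged then, once.
The state is a dict: "time": time; "joint_positions": joint angles; "qvel": joint speeds; "joint_torque": joint torques, N m; "tool_pos": TCP position; "ee_rot": TCP orientation; "wrist_force": force on the tool from outside, world axes, zero at the start; "wrist_torque": the same for the moment, N m; "width": finger opening in m; "finger_force": force on a finger pad.
Only numpy, scipy, OpenCV 4.12 (cv2) and the standard library are available. Lean on these libraries where they do the work, as an engineer would, in place of code of your own. Each camera call takes 0.05 s, during which the arm holds its last target. There are 200 camera calls.

### The job

Lift the lid off the table mixer by its knob and set it down gently, knob up, on the counter beside it (there is free room on the left). Then take the paddle beater out of its holder by the grip, turn it until its cross-shaped splined foot meshes with the cross slot of the drive coupling inside the bowl, slide it fully home, and push it down against the coupling's spring until the coupling is at the bottom of its short travel. Finish while still holding the beater pressed down like that: do not let go, and leave the other things on the counter where they are.

Things in the scene. Friction and masses are not known exactly. Their poses are not given: they have to be found in the camera images.
- mixer: fixed table mixer: round grey motor base (156 mm across, with a small dial on its front) carrying a fixed open steel bowl (130 mm outside, 124 mm inside); origin at the centre of its underside on the counter, z up. The bowl's rim is 110 mm and its floor 40 mm above the origin. The drive column stands on the bowl's floor, on the same axis.
- lid: loose round steel lid, 130 mm across, lying on the bowl's rim at the start, 0.13 to 0.25 kg; origin at the centre of its underside (underside of the 112 mm locating step, 6 mm deep, that sits inside the rim), z up. On top a black round knob, 24 mm across, from 16 to 48 mm above the origin, above a sheet that reaches 14 mm. Standing on the counter its origin is at z = 0.
- holder: fixed round holder of the beater: grey post 54 mm across and 40 mm high on a dark disc 84 mm across and 8 mm high, with a round blind hole 31 mm wide in its top; origin at the centre of its underside
- beater: loose aluminium paddle beater, 0.1 to 0.2 kg, upright in the holder at the start (origin 24 mm above the counter), z up along its stem. Origin: centre of the underside of its cross-shaped foot (bars along x and y). Above the foot a collar 40 mm across, 16 to 22 mm up, rests on the holder or coupling; two paddle loops reach 51 mm to either side along x, 4 to 68 mm up.
- foot (a point): the beater's foot, at the beater's origin: a cross of two bars 26 mm long and 8 mm wide along the beater's x and y, 16 mm high, its lowest 4 mm narrowed to 23 by 5.5 mm; it fits the slot every quarter turn
- grip (a point): centre of the beater's black square grip, 118 mm above the beater's origin; the grip is 22 x 22 mm with flats facing along the beater's x and y, 95 to 140 mm above the origin
- column: fixed drive column in the middle of the bowl, under the lid, 52 mm across; origin on the bowl's floor. The arms of the cross slot lie along its x and y axes; its turn differs each time.
- socket (a point): centre of the mouth of the drive coupling: aluminium disc 42 mm across on top of the column, 32 mm above the column's origin when not pressed (72 mm above the counter), with a cross slot 11 mm wide, 31 mm end to end and 18 mm deep. It cannot turn; it sinks with the coupling. Beater home: its collar rests on the coupling, its origin 16 mm below this point.
- coupling (a joint): how far the coupling is pressed down, m: 0 up, 0.008 at the bottom stop; a spring pushes it up with about 2 N at the top and about 8 N at the bottom. It also sinks if an unmeshed foot is pushed on it.
- flux_tin: round green-and-white paste tin, 62 mm across, 34 mm high, behind the mixer; a bystander, loose, to be left alone
- work_valve: brass ball valve with a lever, 44x133x70 mm, long along its y, lying in front of the mixer; a bystander, loose, to be left alone
- tape_measure: yellow tape measure, 38x90x65 mm, behind the beater's holder; a bystander, loose, to be left alone
- elbow_grey: grey pipe elbow, 42x42x26 mm, in front of the mixer, on the left; a bystander, loose, to be left alone

How it is judged:
By the outcome, as a careful person would: the job done as asked, in the order asked, and still so for the second after the job is handed in, while the arm keeps its last pose, push and grip.
It also fails if it takes over 58 s, if anything falls off the work surface, if the arm or the gripper's body presses on something with over 40 N, if the wrist force passes 120 N, or if a joint passes its speed limit or range.

## Working session

There is one attempt and no reset: what is moved stays moved. The work goes in short steps, Python scripts to look and compute and a tool call to move; the robot and the scene stay as the last step left them, time stands still between calls to the robot, and variables do not carry over. Pictures are saved under pics/ and viewed, at most 10 in all, crops included, and the job is handed in when it is done.

Besides the shell and the picture viewer there is one more tool, called after "Emit:" as name(argument=value, ...) on one line, values as JSON. move_arm: Moves the arm, as the interface text tells. Its arguments: {"type":"object","properties":{"deltas":{"type":"array","items":{"type":"number"}}},"required":["deltas"]}

```bash
mkdir -p pics; cat > h.py <<'E'
import numpy as np, cv2
from scipy.spatial.transform import Rotation as R
from bench import robot
def snap(n):
    o=robot.get_obs(); s=robot.snapshot(n); s['obs']=o
    f=210/np.tan(np.radians(s['fov_y'])/2); s['f']=f
    if n=='wrist':
        T=np.array(s['T_tool_cam']); Rt=R.from_euler('xyz',o['ee_rot']).as_matrix()
        s['R']=Rt@T[:3,:3]; s['t']=np.array(o['tool_pos'])+Rt@T[:3,3]
    else:
        q=np.array(s['orientation']); 
        s['R']=q if q.shape==(3,3) else (R.from_euler('xyz',q).as_matrix() if q.size==3 else R.from_quat(q).as_matrix()); s['t']=np.array(s['origin'])
    return s
def ray(s,u,v):
    d=np.stack([(np.asarray(u)-s['cx'])/s['f'],-(np.asarray(v)-s['cy'])/s['f'],-np.ones(np.shape(u))],-1)
    return d@s['R'].T
def cloud(s):
    v,u=np.mgrid[:420,:560]; return s['t']+ray(s,u,v)*s['depth'][...,None]
def onplane(s,u,v,z):
    d=ray(s,u,v); return s['t']+d*((z-s['t'][2])/d[...,2])[...,None]
def save(s,n): cv2.imwrite('pics/'+n+'.png',cv2.cvtColor(s['image'],cv2.COLOR_RGB2BGR))
E
python3 - <<'E'
from h import *
for n in ('top','scene'):
    s=snap(n); save(s,n+'0'); print(n,s['fov_y'],s['cx'],s['cy'],s['origin'],s['orientation'],[k for k in s])
    np.savez(n+'0.npz',**{k:s[k] for k in('image','depth','R','t','f','cx','cy')})
    P=cloud(s); print(P[210,280], (s['depth']==0).mean())
print(robot.get_obs())
E
```

```text
top 45.54968409967921 285.54960821635075 216.18240696571007 [ 0.45949171 -0.07636955  1.31733201] [ 0.10265039 -0.00201479 -1.59684163] ['image', 'depth', 'fov_y', 'cx', 'cy', 'origin', 'orientation', 'obs', 'f', 'R', 't']
[ 0.6025225  -0.06877826  0.08128832] 0.0040943877551020405
scene 55.4662553886628 281.0388005426841 219.33678114903609 [0.08024145 0.54214999 0.46068913] [ 1.16614823e+00 -3.50025025e-05 -2.45615452e+00] ['image', 'depth', 'fov_y', 'cx', 'cy', 'origin', 'orientation', 'obs', 'f', 'R', 't']
[ 0.81328774 -0.34924693 -0.00198103] 0.07302721088435374
{'time': 0.1, 'joint_positions': array([-1.43307375e+00,  8.78432649e-02,  1.37207456e+00, -1.64237539e-05,
        1.68362436e+00, -1.03106097e-01]), 'qvel': array([ 0.00049777, -0.00362464, -0.00327948, -0.00074102,  0.00163305,
       -0.00022237]), 'joint_torque': array([ 2.15696295e-03, -3.41251624e+01, -3.03302336e+01,  7.20179407e-02,
        3.03737854e-02, -1.00689392e-04]), 'tool_pos': array([ 0.13109718, -0.53363567,  0.20445641]), 'ee_rot': array([-3.13965180e+00, -1.84415761e-04,  2.40826663e-01]), 'wrist_force': array([ 0.24271507, -0.3916452 , -0.91086492]), 'wrist_torque': array([-0.00863776,  0.00443698, -0.01616161]), 'finger_force': 0.0, 'width': 0.0940153478476544}
```

View pics/top0.png

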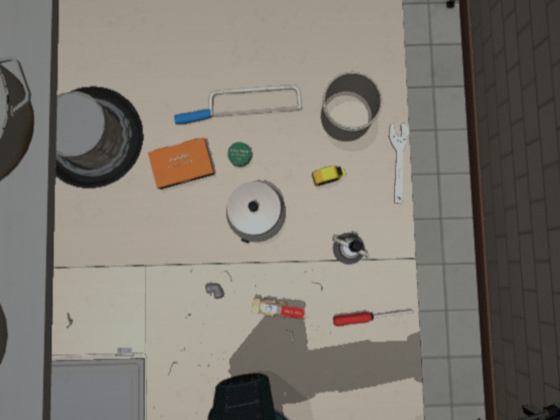

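View pics/scene0.png

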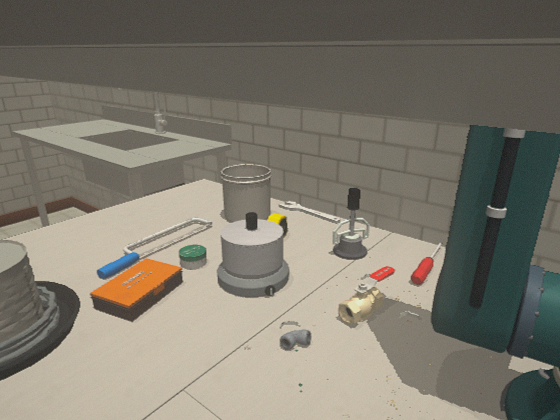

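The top view shows the lid knob at about (253,206), the lid centred near (256,209), the holder and beater at (350,246), the orange box at (180,163) and the elbow at (214,290). The patch round (172,230) is free. The scene view confirms the upright beater, with its grip at (353,198), and the lid on the mixer.

```bash
python3 - <<'E'
from h import *
s=dict(np.load('top0.npz')); P=cloud(s); im=s['image'].astype(int)
lum=im.sum(2); v,u=np.mgrid[:420,:560]
def rep(n,m):
    q=P[m]; print(n,m.sum(),'med',np.median(q,0).round(4),'min',q.min(0).round(3),'max',q.max(0).round(3))
    return q
b=lambda u0,u1,v0,v1:(u>=u0)&(u<u1)&(v>=v0)&(v<v1)
reg=b(215,300,170,250); rep('knob',reg&(P[...,2]>.14))
m=reg&(P[...,2]>.105)&(P[...,2]<.135); q=rep('lid',m)
(c,r)=cv2.minEnclosingCircle(q[:,:2].astype(np.float32)); print(c,r)
reg2=b(320,380,220,270); 
for z0,z1 in((.15,.18),(.1,.15),(.07,.1),(.035,.05),(.004,.015)):
    rep('beat %g'%z0,reg2&(P[...,2]>z0)&(P[...,2]<z1))
# table level + obstacles on left
for (a,c) in((172,230),(165,225),(160,240),(172,290)): print(a,c,P[c,a].round(3))
m=b(145,220,130,195)&(P[...,2]>.01);rep('box',m)
rep('elbow',b(200,230,278,302)&(P[...,2]>.008))
rep('plate',b(56,146,80,190)&(P[...,2]>.006))
rep('leftstrip',b(0,48,200,400))
m=b(100,225,190,300); print((P[...,2][m]>.01).sum())
rep('valve',b(245,310,290,325)&(P[...,2]>.01)); rep('tape',b(305,350,160,190)&(P[...,2]>.01)); rep('pot',b(315,385,65,140)&(P[...,2]>.01))
# scene view knob/grip
s=dict(np.load('scene0.npz')); P=cloud(s)
rep('s knob',b(240,262,205,225)&(P[...,2]>.135)&(P[...,1]>-.3)); rep('s grip',b(345,362,185,212)&(P[...,2]>.11)&(P[...,0]<.7))
# paddle
m=b(325,375,185,245)&(P[...,2]>.05)&(P[...,2]<.11)&(P[...,0]<.7); q=rep('s pad',m)
E
```

```text
knob 110 med [ 0.6019 -0.0082  0.152 ] min [ 0.459 -0.076  0.141] max [0.617 0.006 1.317]
lid 2141 med [ 0.6042 -0.0047  0.115 ] min [ 0.542 -0.067  0.107] max [0.67  0.06  0.133]
(0.6062867641448975, -0.0042261225171387196) 0.06529653072357178
beat 0.15 98 med [ 0.5051 -0.2445  0.1627] min [ 0.493 -0.257  0.152] max [ 0.519 -0.231  0.169]
beat 0.1 40 med [ 0.5019 -0.2357  0.1214] min [ 0.492 -0.247  0.114] max [ 0.519 -0.231  0.15 ]
beat 0.07 60 med [ 0.5138 -0.2278  0.0831] min [ 0.485 -0.279  0.072] max [ 0.527 -0.204  0.093]
beat 0.035 186 med [ 0.4977 -0.2381  0.0415] min [ 0.48  -0.283  0.035] max [ 0.531 -0.202  0.05 ]
beat 0.004 391 med [ 0.5055 -0.2396  0.007 ] min [ 0.451 -0.326  0.004] max [ 0.58  -0.169  0.015]
172 230 [ 0.566  0.218 -0.002]
165 225 [ 0.58   0.236 -0.   ]
160 240 [0.541 0.25  0.   ]
172 290 [0.409 0.218 0.001]
box 2314 med [0.7373 0.1864 0.0361] min [ 0.459 -0.076  0.011] max [0.806 0.272 1.317]
elbow 190 med [0.4074 0.1043 0.0199] min [0.387 0.083 0.008] max [0.423 0.131 0.029]
plate 7150 med [0.7935 0.387  0.0668] min [ 0.459 -0.076  0.006] max [0.971 0.524 1.317]
leftstrip 9600 med [0.4186 0.3643 0.4642] min [ 0.25  -0.076  0.445] max [0.588 0.411 1.317]
246
valve 717 med [ 0.3583 -0.0476  0.0558] min [ 0.335 -0.122  0.011] max [0.459 0.012 1.317]
tape 463 med [ 0.692  -0.1887  0.0575] min [ 0.459 -0.245  0.011] max [ 0.719 -0.076  1.317]
pot 2110 med [ 0.8868 -0.2562  0.0899] min [ 0.459 -0.321  0.01 ] max [ 0.931 -0.076  1.317]
s knob 119 med [0.5979 0.0034 0.146 ] min [ 0.591 -0.012  0.135] max [0.614 0.011 0.152]
s grip 269 med [ 0.4973 -0.2358  0.1408] min [ 0.08  -0.251  0.11 ] max [0.516 0.542 0.461]
s pad 321 med [ 0.5006 -0.2387  0.0711] min [ 0.477 -0.285  0.05 ] max [ 0.529 -0.196  0.11 ]
```

```bash
cat >> h.py <<'E'
def delta(p,yaw,tilt=None):
    """shift (cm) and rotvec in tool axes from the measured pose to a straight-down pose"""
    o=robot.get_obs(); Rt=R.from_euler('xyz',o['ee_rot'])
    Rg=R.from_euler('xyz',[np.pi,0,yaw]) 
    rv=(Rt.inv()*Rg).as_rotvec(); d=Rt.inv().apply(np.array(p)-o['tool_pos'])*100
    return rv.round(4),d.round(2)
E
python3 - <<'E'
from h import *
s=snap('wrist'); print(np.round(s['T_tool_cam'],3),s['fov_y'])
print(delta([.131,-.534,.32],0.24),delta([.50,-.005,.32],0.0))
E
```

```text
[[ 0.001  0.969  0.248  0.072]
 [ 1.    -0.001  0.    -0.001]
 [ 0.001  0.248 -0.969 -0.179]
 [ 0.     0.     0.     1.   ]] 68.02749614393072
(array([-0.0016, -0.0002,  0.0008]), array([-1.000e-02,  1.000e-02, -1.154e+01])) (array([-0.0016,  0.    ,  0.2408]), array([ 48.44, -42.57, -11.46]))
```

Emit:
move_arm(deltas=[0, 0, 0, 0, 0, -3, -1, 0, 0, 0, 2, -1.5, -6, -1, 0, 0, 0, 6, -4, -9.6, -1, 0, 0, 0, 10, -7.2, -9.6, -1, 0, 0, 0, 14, -10, -9.6, -1, 0, 0, 0, 18, -13, -9.6, -1, 0, 0, 0, 22, -16, -9.6, -1, 0, 0, 0, 26, -19, -9.6, -1])

```text
time: 0.95
tool_pos: [0.3343, -0.2917, 0.3013]
ee_rot: [3.141, -0.0, 0.24]
wrist_force: [0.3, -0.2, -0.4]
width: 0.094
finger_force: 0.0
```

Emit:
move_arm(deltas=[0, 0, 0.03, 4, -3, 0, -1, 0, 0, 0.06, 8, -6, 0, -1, 0, 0, 0.09, 12, -9, 0, -1, 0, 0, 0.12, 16, -12, 0, -1, 0, 0, 0.16, 20, -15, 0, -1, 0, 0, 0.2, 24, -17.5, 0, -1, 0, 0, 0.241, 28, -20, 0, -1, 0, 0, 0.241, 30.2, -21.7, 0, -1])

```text
time: 1.75
tool_pos: [0.5765, -0.008, 0.3]
ee_rot: [-3.141, 0.002, 0.002]
wrist_force: [-0.3, 0.3, -0.1]
width: 0.094
finger_force: 0.0
```

```bash
cat > w.py <<'E'
import sys
from h import *
s=snap('wrist'); n=sys.argv[1]; save(s,n); o=s['obs']
np.savez(n+'.npz',**{k:s[k] for k in('image','depth','R','t','f','cx','cy')})
print(o['time'],o['tool_pos'].round(4),o['ee_rot'].round(4),o['wrist_force'].round(1),o['width'].round(4))
E
python3 w.py w1; python3 - <<'E'
from h import *
s=dict(np.load('w1.npz')); P=cloud(s); Z=P[...,2]
ok=s['depth']>0
k=ok&(Z>.147)&(Z<.156)&(abs(P[...,0]-.604)<.03)&(abs(P[...,1]+.005)<.03)
q=P[k]; print(k.sum(),q.mean(0),q.min(0),q.max(0)); v,u=np.nonzero(k); c,r=cv2.minEnclosingCircle(np.c_[u,v].astype(np.float32)); print(c,r,onplane(s,*c,.152))
m=ok&(Z>.111)&(Z<.124)&(np.hypot(P[...,0]-.604,P[...,1]+.005)<.08); c,r=cv2.minEnclosingCircle(P[m][:,:2].astype(np.float32)); print(c,r, np.median(Z[m]))
E
```

```text
382 [ 0.60689549 -0.0024031   0.15132865] [ 0.59481037 -0.01376626  0.1478104 ] [0.61818916 0.00855863 0.15420524]
(273.3758239746094, 171.04698181152344) 11.137255668640137 [ 0.60693737 -0.00250748  0.152     ]
(0.606092095375061, -0.0022823589388281107) 0.06522626429796219 0.11562519294677942Traceback (most recent call last):
  File "w.py", line 5, in <module>
    print(o['time'],o['tool_pos'].round(4),o['ee_rot'].round(4),o['wrist_force'].round(1),o['width'].round(4))
                                                                                          ^^^^^^^^^^^^^^^^
AttributeError: 'float' object has no attribute 'round'
```

View pics/w1.png

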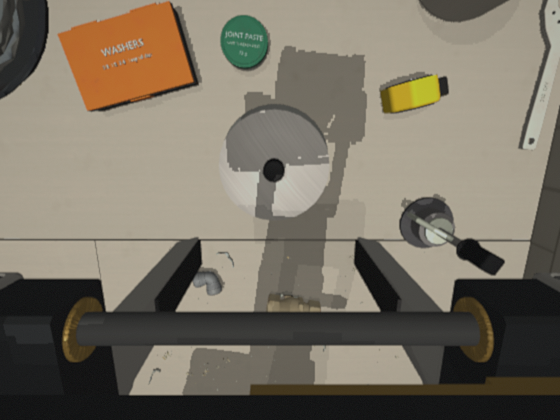

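The wrist view shows the knob at (273,171), which puts it at (0.6065, -0.0025). That agrees with the lid circle, so I'll grasp it.

Emit:
move_arm(deltas=[0, 0, 0, 1.5, -0.3, 3, -1, 0, 0, 0, 3, -0.55, 7, -1, 0, 0, 0, 3, -0.55, 11, -1, 0, 0, 0, 3, -0.55, 14, -1, 0, 0, 0, 3, -0.55, 15.5, -1, 0, 0, 0, 3, -0.55, 16.5, -1, 0, 0, 0, 3, -0.55, 17.3, -1, 0, 0, 0, 3, -0.55, 17.3, -1])

```text
time: 2.6
tool_pos: [0.6052, -0.0054, 0.1288]
ee_rot: [3.141, -0.001, -0.0]
wrist_force: [-0.5, -0.7, -0.3]
width: 0.0936
finger_force: 0.0
```

Emit:
move_arm(deltas=[0, 0, 0, 0, 0, 0, -0.3, 0, 0, 0, 0, 0, 0, 0.1, 0, 0, 0, 0, 0, 0, 0.3, 0, 0, 0, 0, 0, 0, 0.5, 0, 0, 0, 0, 0, 0, 0.8, 0, 0, 0, 0, 0, 0, 1, 0, 0, 0, 0, 0, 0, 1, 0, 0, 0, 0, 0, 0, 1])

```text
time: 3.4
tool_pos: [0.605, -0.0053, 0.1284]
ee_rot: [3.142, 0.0, -0.0]
wrist_force: [0.5, 0.0, -0.5]
width: 0.0331
finger_force: 0.0
```

Emit:
move_arm(deltas=[0, 0, 0, 0.1, -0.3, 0.3, 0.2, 0, 0, 0, 0.1, -0.3, 0.3, 0.6, 0, 0, 0, 0.1, -0.3, 0.3, 1, 0, 0, 0, 0.1, -0.3, 0.3, 1, 0, 0, 0, 0.1, -0.3, 0.3, 1, 0, 0, 0, 0.1, -0.3, 0.3, 1])

```text
time: 4.0
tool_pos: [0.6059, -0.0023, 0.1252]
ee_rot: [3.142, 0.0, -0.0]
wrist_force: [0.8, -0.6, -1.5]
width: 0.0232
finger_force: 30.0
```

```bash
python3 - <<'E'
from h import *
s=dict(np.load('w1.npz')); P=cloud(s); Z=P[...,2]; im=s['image'].astype(int)
m=(im[...,0]>170)&(im[...,2]<60)&(im[...,1]<140)&(Z>.02)&(P[...,1]>.05)
q=P[m]; print(q[q[:,0].argmin()],q[:,0].min(),q.min(0),q.max(0))
t=dict(np.load('top0.npz')); Q=cloud(t)
for c in ((.565,.205),(.56,.215),(.57,.2)):
    for PP in (P,Q):
        d=np.hypot(PP[...,0]-c[0],PP[...,1]-c[1]); h=(PP[...,2]>.012)&(PP[...,2]<.3)
        print(c,d[h].min(), PP[h][d[h].argmin()])
E
```

```text
[0.67548727 0.24939818 0.03829015] 0.6754872708452906 [0.67548727 0.10705058 0.03155656] [0.80352529 0.27487233 0.04016305]
(0.565, 0.205) 0.11592647951352077 [0.67878711 0.22716849 0.02841573]
(0.565, 0.205) 0.11524709027038678 [0.67410113 0.24213267 0.02996971]
(0.56, 0.215) 0.11808086998947079 [0.67350495 0.24755331 0.02786539]
(0.56, 0.215) 0.11728277664054598 [0.67410113 0.24213267 0.02996971]
(0.57, 0.2) 0.11212833048412707 [0.67878711 0.22716849 0.02841573]
(0.57, 0.2) 0.11199971194068536 [0.67885035 0.22637302 0.03063729]
```

Emit:
move_arm(deltas=[0, 0, 0, 0, 0, -0.5, 1, 0, 0, 0, 0, 0, -1.2, 1, 0, 0, 0, 0, 0, -2, 1, 0, 0, 0, 0, 0, -3, 1, 0, 0, 0, 0, 0, -4, 1, 0, 0, 0, 0, 0, -5, 1, 0, 0, 0, 0, 0, -5.5, 1, 0, 0, 0, 0, 0, -5.5, 1])

```text
time: 4.8
tool_pos: [0.6067, -0.0024, 0.1821]
ee_rot: [3.141, -0.003, -0.0]
wrist_force: [0.6, 0.9, -1.4]
width: 0.0233
finger_force: 30.0
```

Emit:
move_arm(deltas=[0, 0, 0, -0.4, -1.5, 0, 1, 0, 0, 0, -1, -4.5, 0, 1, 0, 0, 0, -1.7, -8, 0, 1, 0, 0, 0, -2.5, -12, 0, 1, 0, 0, 0, -3.3, -15.5, 0, 1, 0, 0, 0, -3.8, -18.5, 0, 1, 0, 0, 0, -4.1, -20.2, 0, 1, 0, 0, 0, -4.2, -20.7, 0, 1])

```text
time: 5.6
tool_pos: [0.563, 0.2068, 0.1798]
ee_rot: [3.141, 0.001, 0.003]
wrist_force: [-0.5, -1.3, -2.8]
width: 0.0239
finger_force: 30.0
```

Emit:
move_arm(deltas=[0, 0, 0, 0, 0, 1, 1, 0, 0, 0, 0, 0, 3, 1, 0, 0, 0, 0, 0, 5.5, 1, 0, 0, 0, 0, 0, 8.5, 1, 0, 0, 0, 0, 0, 11, 1, 0, 0, 0, 0, 0, 13, 1, 0, 0, 0, 0, 0, 14, 1, 0, 0, 0, 0, 0, 14.3, 1])

```text
time: 6.4
tool_pos: [0.5632, 0.2031, 0.0354]
ee_rot: [3.14, 0.003, -0.002]
wrist_force: [-0.9, -0.1, -2.3]
width: 0.0232
finger_force: 30.0
```

Emit:
move_arm(deltas=[0, 0, 0, 0, 0, 0.4, 1, 0, 0, 0, 0, 0, 0.8, 1, 0, 0, 0, 0, 0, 1.0, 1, 0, 0, 0, 0, 0, 1.15, 1, 0, 0, 0, 0, 0, 1.25, 1, 0, 0, 0, 0, 0, 1.25, 1])

```text
time: 7.0
tool_pos: [0.5641, 0.2048, 0.0251]
ee_rot: [3.142, -0.0, -0.0]
wrist_force: [0.3, -0.1, -1.7]
width: 0.0233
finger_force: 30.0
```

Emit:
move_arm(deltas=[0, 0, 0, 0, 0, 0.1, 1, 0, 0, 0, 0, 0, 0.2, 1, 0, 0, 0, 0, 0, 0.3, 1, 0, 0, 0, 0, 0, 0.3, 1])

```text
time: 7.4
tool_pos: [0.5639, 0.2046, 0.0217]
ee_rot: [3.141, 0.0, -0.0]
wrist_force: [0.6, -0.5, -2.4]
width: 0.0233
finger_force: 30.0
```

Emit:
move_arm(deltas=[0, 0, 0, 0, 0, 0.05, 1, 0, 0, 0, 0, 0, 0.1, 1, 0, 0, 0, 0, 0, 0.15, 1, 0, 0, 0, 0, 0, 0.15, 1])

```text
time: 7.8
tool_pos: [0.5642, 0.2047, 0.0211]
ee_rot: [3.142, -0.0, -0.0]
wrist_force: [-1.6, -0.3, 1.4]
width: 0.0232
finger_force: 30.0
```

Contact: the vertical force has reversed. I'll release and rise.

Emit:
move_arm(deltas=[0, 0, 0, 0, 0, 0, 0.2, 0, 0, 0, 0, 0, 0, -0.2, 0, 0, 0, 0, 0, 0, -0.4, 0, 0, 0, 0, 0, -0.5, -0.5, 0, 0, 0, 0, 0, -3, -0.5, 0, 0, 0, 0, 0, -7, -0.5, 0, 0, 0, 0, 0, -12, -0.6, 0, 0, 0, 0, 0, -17, -0.7])

```text
time: 8.6
tool_pos: [0.5636, 0.2046, 0.192]
ee_rot: [3.141, 0.001, -0.0]
wrist_force: [0.5, -0.5, 0.1]
width: 0.0786
finger_force: 0.0
```

Emit:
move_arm(deltas=[0, 0, 0, 0.5, 3, -4, -0.7, 0, 0, 0, 0.8, 7, -8, -0.7, 0, 0, 0, 1, 11, -10, -0.7, 0, 0, 0, 1, 15, -11, -0.7, 0, 0, 0, 1, 18, -11, -0.7, 0, 0, 0, 1, 20, -11, -0.7, 0, 0, 0, 1, 20.7, -11, -0.7, 0, 0, 0, 1, 20.7, -11, -0.7])

```text
time: 9.4
tool_pos: [0.574, -0.0028, 0.3006]
ee_rot: [-3.141, -0.0, -0.002]
wrist_force: [-1.0, 0.8, -0.3]
width: 0.08
finger_force: 0.0
```

```bash
sed -i "s/,o\['width'\].round(4)//" w.py; python3 w.py w2
```

```text
9.4 [ 0.574  -0.0028  0.3006] [-3.1414e+00 -2.0000e-04 -1.6000e-03] [-1.   0.8 -0.3]
```

View pics/w2.png

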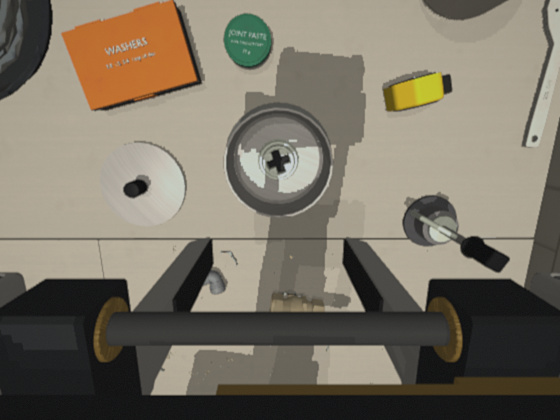

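The lid stands knob up at (143,184), and the dark cross slot is visible at (278,161). Next is a closer picture for the slot's angle.

Emit:
move_arm(deltas=[0, 0, 0, 1.5, 0, 2, -0.7, 0, 0, 0, 3, 0, 5, -0.7, 0, 0, 0, 4.5, 0, 8, -0.7, 0, 0, 0, 4.5, 0, 9, -0.7, 0, 0, 0, 4.5, 0, 9, -0.7, 0, 0, 0, 4.5, 0, 9, -0.7])

```text
time: 10.05
tool_pos: [0.6191, -0.0015, 0.212]
ee_rot: [3.141, -0.002, 0.001]
wrist_force: [0.5, 0.9, 0.4]
width: 0.08
finger_force: 0.0
```

```bash
python3 w.py w3; cat > slot.py <<'E'
from h import *
for n in('w2','w3'):
    s=dict(np.load(n+'.npz')); im=s['image']; P=cloud(s); Z=P[...,2]
    g=cv2.cvtColor(im,cv2.COLOR_RGB2GRAY)
    C=onplane(s,*np.meshgrid(np.arange(560.),np.arange(420.)),.072)
    near=np.hypot(C[...,0]-.6065,C[...,1]+.0025)<.021
    d=near&(g<70)
    nl,lab,st,ce=cv2.connectedComponentsWithStats(d.astype(np.uint8)); k=st[1:,4].argmax()+1
    m=lab==k; X=C[m][:,:2]
    disc=(abs(Z-.072)<.004)&(np.hypot(P[...,0]-.6065,P[...,1]+.0025)<.03)
    print(n,m.sum(),'area mm2 by px; cross',X.mean(0),X.min(0),X.max(0),'disc',P[disc].mean(0) if disc.any() else None)
    ctr=X.mean(0)
    # 4-fold phase of the dark pixels, weighted by radius
    w=(X-ctr); z=w[:,0]+1j*w[:,1]; h=np.sum(z**4/np.abs(z).clip(1e-6)**2); print('yaw deg',np.degrees(np.angle(h))/4, 'coh',abs(h)/np.sum(abs(z)**2))
    print('depth in cross',np.nanmedian(Z[m]))
    v,u=np.nonzero(m); 
    if n=='w3':
        c=im[v.min()-50:v.max()+50,u.min()-50:u.max()+50]; cv2.imwrite('pics/slot.png',cv2.resize(cv2.cvtColor(c,cv2.COLOR_RGB2BGR),None,fx=3.5,fy=3.5))
E
python3 slot.py
```

```text
10.05 [ 0.6191 -0.0015  0.212 ] [ 3.1415e+00 -1.7000e-03  9.0000e-04] [0.5 0.9 0.4]
w2 260 area mm2 by px; cross [ 0.60760493 -0.00189859] [ 0.59331953 -0.0154339 ] [0.62167848 0.01188337] disc [ 0.60683947 -0.00226406  0.07149999]
yaw deg 18.257578512329452 coh 0.5286449250965877
depth in cross 0.054595538410204925
w3 311 area mm2 by px; cross [ 0.6086465  -0.00203231] [ 0.59653437 -0.01595517] [0.62058137 0.01157874] disc [ 0.60727299 -0.00236299  0.07140612]
yaw deg 18.810839118611206 coh 0.5460066932579283
depth in cross 0.05438999729277344
```

View pics/slot.png

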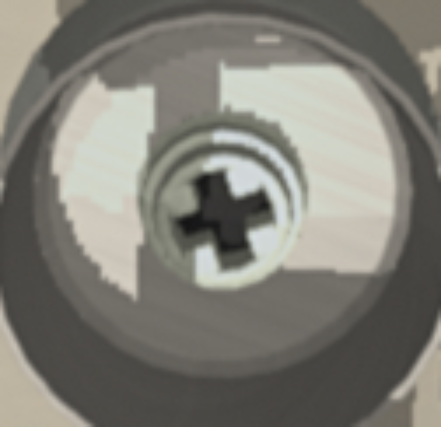

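The crop shows the cross near (222,220) in the middle of the coupling disc, turned about 19 degrees, with the socket at (0.607, -0.0023). Now for the beater.

Emit:
move_arm(deltas=[0, 0, 0, 0, 0, -4, -0.7, 0, 0, 0, -1, 2, -8, -0.7, 0, 0, 0, -3, 6, -9, -0.8, 0, 0, 0, -5, 11, -9, -0.8, 0, 0, 0, -7, 16, -9, -0.8, 0, 0, 0, -9, 20, -9, -0.8, 0, 0, 0, -9.4, 24, -9, -0.8, 0, 0, 0, -9.4, 24, -9, -0.8])

```text
time: 10.9
tool_pos: [0.5234, -0.2471, 0.3027]
ee_rot: [3.138, -0.003, -0.008]
wrist_force: [0.5, 0.2, -0.8]
width: 0.0844
finger_force: 0.0
```

```bash
python3 - <<'E'
from h import *
robot.snapshot('wrist')
E
python3 w.py w4; cat > beat.py <<'E'
from h import *
s=dict(np.load('w4.npz')); im=s['image'].astype(int); P=cloud(s); Z=P[...,2]
d=np.hypot(P[...,0]-.505,P[...,1]+.24); ok=(s['depth']>0)&(d<.08)
for z0,z1 in((.158,.17),(.12,.158),(.075,.1),(.06,.075),(.044,.05),(.036,.0435),(.005,.012)):
    m=ok&(Z>z0)&(Z<z1); q=P[m]
    if len(q)<5: print(z0,len(q)); continue
    r=cv2.minAreaRect((q[:,:2]*1000).astype(np.float32)); c,rad=cv2.minEnclosingCircle((q[:,:2]*1000).astype(np.float32))
    w=np.linalg.svd(q[:,:2]-q[:,:2].mean(0),full_matrices=False)
    print(z0,z1,len(q),q.mean(0).round(4),'rect',np.round(r[0],1),np.round(r[1],1),round(r[2],1),'circ',np.round(c,1),round(rad,1),'pca',np.degrees(np.arctan2(w[2][0,1],w[2][0,0])).round(1),(w[1]/len(q)**.5).round(4))
E
python3 beat.py
```

```text
10.95 [ 0.5242 -0.2445  0.3026] [ 3.1398e+00 -3.1000e-03 -4.7000e-03] [ 0.1  1.3 -0.9]
0.158 0.17 413 [ 0.5069 -0.2431  0.1631] rect [ 506. -243.] [22.  22.3] 61.9 circ [ 506.3 -243.3] 13.8 pca 175.4 [0.0063 0.0062]
0.12 0.158 159 [ 0.5147 -0.2433  0.1407] rect [ 513.5 -241.6] [13.  27.6] 13.0 circ [ 507.3 -243. ] 13.8 pca -84.1 [0.0077 0.0037]
0.075 0.1 201 [ 0.5082 -0.24    0.0839] rect [ 506.3 -242.7] [82.9  7.1] 61.6 circ [ 506.7 -242.9] 41.4 pca -117.8 [0.0274 0.002 ]
0.06 0.075 89 [ 0.5111 -0.2362  0.0682] rect [ 507.3 -243.5] [100.1   8.9] 62.2 circ [ 506.5 -243. ] 50.1 pca -117.7 [0.0385 0.0022]
0.044 0.05 270 [ 0.5141 -0.2459  0.0458] rect [ 510.2 -242.5] [92.6 30.9] 77.8 circ [ 509.1 -242.2] 47.9 pca -112.9 [0.0136 0.0062]
0.036 0.0435 323 [ 0.5162 -0.245   0.0396] rect [ 509.9 -242.8] [88.2 45.3] 85.9 circ [ 509.2 -242.7] 47.9 pca 77.5 [0.0192 0.0125]
0.005 0.012 857 [ 0.5192 -0.245   0.0077] rect [ 508.9 -242.3] [77.6 82.2] 2.0 circ [ 506.  -242.7] 41.9 pca -81.2 [0.0258 0.0202]
```

View pics/w4.png

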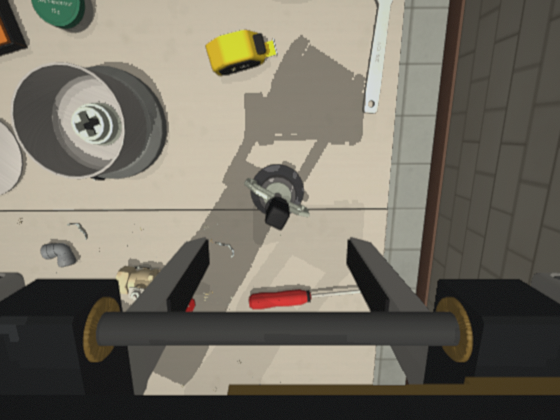

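The beater stands upright at (0.5065, -0.243), with its grip at pixel (277,213) and its yaw at 62 degrees. The whole beater lies in line: grip, loops and base all agree. I'll turn the tool to 62 degrees above it.

Emit:
move_arm(deltas=[0, 0, -0.13, -0.5, 0, 0, -0.8, 0, 0, -0.27, -1, 0, 0, -0.8, 0, 0, -0.41, -1.5, -0.1, 1, -0.8, 0, 0, -0.55, -1.75, -0.15, 2, -0.8, 0, 0, -0.69, -1.75, -0.15, 3, -0.8, 0, 0, -0.83, -1.75, -0.15, 4, -0.8, 0, 0, -0.97, -1.75, -0.15, 5, -0.8, 0, 0, -1.087, -1.75, -0.15, 6, -0.8])

```text
time: 11.8
tool_pos: [0.5084, -0.2388, 0.2417]
ee_rot: [3.139, -0.0, 1.095]
wrist_force: [-0.1, 0.6, 0.6]
width: 0.0844
finger_force: 0.0
```

Emit:
move_arm(deltas=[0, 0, 0, 0, 0, 0, -0.8, 0, 0, 0, 0, 0, 0, -0.8])

```text
time: 12.0
tool_pos: [0.508, -0.2395, 0.2416]
ee_rot: [3.14, -0.0, 1.086]
wrist_force: [-0.4, -0.2, -0.2]
width: 0.0847
finger_force: 0.0
```

```bash
python3 - <<'E'
from h import *
o=robot.get_obs();print(o['tool_pos'],o['ee_rot']);print(delta([.5065,-.243,.123],np.radians(62)))
E
```

```text
[ 0.50804929 -0.23952743  0.24156704] [ 3.14018210e+00 -1.50906096e-04  1.08635325e+00]
(array([ 0.0014, -0.0002,  0.0042]), array([-3.800e-01,  1.000e-02,  1.186e+01]))
```

Emit:
move_arm(deltas=[0, 0, 0.004, -0.35, 0, 2, -0.8, 0, 0, 0.004, -0.35, 0, 5, -0.8, 0, 0, 0.004, -0.35, 0, 8, -0.7, 0, 0, 0.004, -0.35, 0, 10, -0.6, 0, 0, 0.004, -0.35, 0, 11.3, -0.4, 0, 0, 0.004, -0.35, 0, 11.8, -0.3, 0, 0, 0.004, -0.35, 0, 11.8, -0.2, 0, 0, 0.004, -0.35, 0, 11.8, -0.2])

```text
time: 12.8
tool_pos: [0.5067, -0.2443, 0.1241]
ee_rot: [3.139, 0.0, 1.083]
wrist_force: [-0.2, -1.0, -0.3]
width: 0.0564
finger_force: 0.0
```

```bash
python3 - <<'E'
from h import *
o=robot.get_obs();print(o['tool_pos'],o['ee_rot'],o['wrist_force'],o['width']);print(delta([.5065,-.243,.123],np.radians(62)))
E
```

```text
[ 0.50672793 -0.2442808   0.1240915 ] [3.13882700e+00 2.25560937e-04 1.08258549e+00] [-0.18448138 -1.00151901 -0.3211243 ] 0.05636267585486072
(array([0.0028, 0.0002, 0.0005]), array([ 0.1 , -0.08,  0.11]))
```

Emit:
move_arm(deltas=[0, 0, 0, 0.1, -0.08, 0.1, 0, 0, 0, 0, 0.1, -0.08, 0.1, 0.2, 0, 0, 0, 0.1, -0.08, 0.1, 0.4, 0, 0, 0, 0.1, -0.08, 0.1, 0.6, 0, 0, 0, 0.1, -0.08, 0.1, 0.8, 0, 0, 0, 0.1, -0.08, 0.1, 1, 0, 0, 0, 0.1, -0.08, 0.1, 1, 0, 0, 0, 0.1, -0.08, 0.1, 1])

```text
time: 13.6
tool_pos: [0.5057, -0.2427, 0.1216]
ee_rot: [3.141, 0.0, 1.083]
wrist_force: [0.6, -0.2, 0.6]
width: 0.0221
finger_force: 30.0
```

Emit:
move_arm(deltas=[0, 0, 0, 0, 0, -0.5, 1, 0, 0, 0, 0, 0, -1.5, 1, 0, 0, 0, 0, 0, -3, 1, 0, 0, 0, 0, 0, -5, 1, 0, 0, 0, 0, 0, -8, 1, 0, 0, 0, 0, 0, -11, 1, 0, 0, 0, 0, 0, -13, 1, 0, 0, 0, 0, 0, -13, 1])

```text
time: 14.4
tool_pos: [0.507, -0.2435, 0.2571]
ee_rot: [3.133, 0.001, 1.083]
wrist_force: [0.0, -0.4, -2.1]
width: 0.022
finger_force: 30.0
```

```bash
python3 - <<'E'
from h import *
robot.snapshot('top')
o=robot.get_obs();print(o['tool_pos'],o['ee_rot'],o['wrist_force'],o['wrist_torque'],o['width']);print(delta([.607,-.0023,.255],np.radians(18.8)))
E
```

```text
[ 0.50629106 -0.24304043  0.25432665] [3.13669227e+00 4.43941314e-04 1.08281148e+00] [ 0.34318483  0.00734011 -2.09080947] [-0.03536058 -0.10235772 -0.00044631] 0.021983404123693966
(array([ 0.0048, -0.0014,  0.7547]), array([25.99, -2.39, -0.09]))
```

Emit:
move_arm(deltas=[0, 0, 0.05, 1.5, 0, 0, 1, 0, 0, 0.14, 4.5, -0.4, 0, 1, 0, 0, 0.24, 8.5, -0.8, 0, 1, 0, 0, 0.35, 12.5, -1.2, 0, 1, 0, 0, 0.46, 16.5, -1.6, 0, 1, 0, 0, 0.57, 20, -1.9, 0, 1, 0, 0, 0.67, 22.5, -2.1, 0, 1, 0, 0, 0.7547, 24.5, -2.3, 0, 1])

```text
time: 15.25
tool_pos: [0.5997, -0.0135, 0.2491]
ee_rot: [-3.14, 0.004, 0.326]
wrist_force: [0.2, -0.9, -1.6]
width: 0.0217
finger_force: 30.0
```

Emit:
move_arm(deltas=[0, 0, 0, 0, 0, 0, 1, 0, 0, 0, 0, 0, 0, 1, 0, 0, 0, 0, 0, 0, 1])

```text
time: 15.55
tool_pos: [0.5995, -0.0164, 0.2507]
ee_rot: [-3.142, 0.002, 0.328]
wrist_force: [-0.7, 0.0, -1.4]
width: 0.022
finger_force: 30.0
```

```bash
python3 w.py w5; python3 - <<'E'
from h import *
print(delta([.607,-.0023,.21],np.radians(18.8)))
s=snap('scene'); save(s,'s5'); P=cloud(s); o=s['obs']; Z=P[...,2]
d=np.hypot(P[...,0]-o['tool_pos'][0],P[...,1]-o['tool_pos'][1]); 
for z0,z1 in((.155,.17),(.175,.185),(.185,.2),(.2,.23)):
    m=(d<.06)&(Z>z0)&(Z<z1)&(s['depth']>0); print(z0,m.sum(),P[m].min(0),P[m].max(0)) if m.any() else 0
E
```

```text
15.55 [ 0.5995 -0.0164  0.2507] [-3.1415e+00  1.8000e-03  3.2790e-01] [-0.7  0.  -1.4]
(array([ 0.    ,  0.0012, -0.0008]), array([ 1.16, -1.11,  4.1 ]))
0.155 133 [ 0.54763623 -0.03112531  0.15536413] [0.64013343 0.00434496 0.16998333]
0.175 136 [ 0.54746803 -0.03142211  0.17505661] [0.64281773 0.00355121 0.18491883]
0.185 150 [ 0.54662742 -0.03155405  0.18502965] [0.64133564 0.00281866 0.19999773]
0.2 213 [ 0.55531475 -0.03062339  0.2001794 ] [6.36061713e-01 1.47758221e-04 2.29693645e-01]
```

View pics/w5.png

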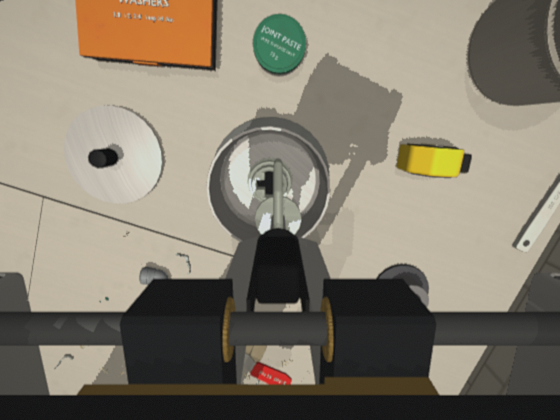

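View pics/s5.png

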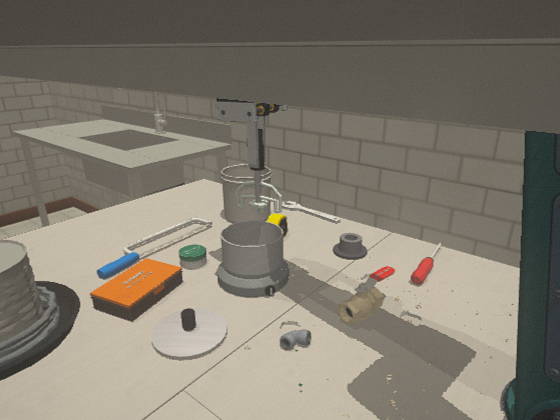

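Wrist view: the beater hangs upright between the fingers, its collar at (278,215), with the slot at (267,185) beyond it. The scene view shows it held upright over the bowl, the lid knob up at (189,332), and the elbow and valve where they were. I'll check the collar's offset from the tool axis.

```bash
python3 - <<'E'
from h import *
s=dict(np.load('w5.npz')); P=cloud(s); o=[.5995,-.0164,.2507]
Rt=R.from_euler('xyz',[-3.1415,.0018,.3279]); T=Rt.inv().apply((P-o).reshape(-1,3)).reshape(P.shape)
r=np.hypot(T[...,0],T[...,1])
for z0,z1 in((.005,.028),(.028,.04),(.04,.07),(.07,.0745),(.0745,.082),(.082,.1)):
    m=(s['depth']>0)&(T[...,2]>z0)&(T[...,2]<z1)&(r<.06); q=T[m]
    if len(q): print(z0,z1,len(q),np.median(q,0).round(4),q.min(0).round(4),q.max(0).round(4))
m=(s['depth']>0)&(abs(T[...,2]-.0756)<.003)&(r<.028); q=T[m]
c,rad=cv2.minEnclosingCircle((q[:,:2]*1000).astype(np.float32)); print('collar',len(q),c,rad)
E
```

```text
0.005 0.028 5 [0.013  0.0007 0.0053] [ 0.0091 -0.0117  0.0051] [0.0137 0.0039 0.0064]
0.028 0.04 411 [ 0.0191 -0.0005  0.0353] [ 0.0029 -0.0056  0.0312] [0.0342 0.0039 0.04  ]
0.04 0.07 304 [ 0.0395 -0.0005  0.0492] [ 0.0003 -0.0066  0.0401] [0.0498 0.005  0.07  ]
0.07 0.0745 19 [0.006  0.0003 0.074 ] [-0.0018 -0.0189  0.0711] [0.0495 0.0173 0.0745]
0.0745 0.082 970 [0.0029 0.0015 0.076 ] [-0.0146 -0.0201  0.0745] [0.0497 0.0184 0.0817]
0.082 0.1 6 [ 0.049  -0.0009  0.0864] [ 0.0136 -0.0142  0.0822] [0.0496 0.002  0.0891]
collar 960 (-0.7089640498161316, -0.9173581004142761) 19.992273330688477
```

Emit:
move_arm(deltas=[0, 0, 0, 0.6, -0.5, 0, 1, 0, 0, 0, 1.2, -1, 0, 1, 0, 0, 0, 1.2, -1, 1, 1, 0, 0, 0, 1.2, -1, 2, 1, 0, 0, 0, 1.2, -1, 3, 1, 0, 0, 0, 1.2, -1, 3, 1, 0, 0, 0, 1.2, -1, 3, 1])

```text
time: 16.35
tool_pos: [0.6079, -0.0022, 0.2206]
ee_rot: [-3.141, 0.001, 0.328]
wrist_force: [0.0, 0.4, -1.1]
width: 0.0217
finger_force: 30.0
```

```bash
cat > chk.py <<'E'
from h import *
o=robot.get_obs();print(o['time'],o['tool_pos'],o['ee_rot'],o['wrist_force'],o['wrist_torque'])
Rt=R.from_euler('xyz',[np.pi,0,np.radians(18.8)]); tcp=np.array([.607,-.0023,.1536])+Rt.apply([.0007,.0009,0]); print(tcp,delta(tcp,np.radians(18.8)))
E
python3 chk.py
```

```text
16.35 [ 0.60791244 -0.00215844  0.22061714] [-3.14109366e+00  1.44860947e-03  3.27988855e-01] [ 0.00790597  0.42697327 -1.09009121] [-0.03584413 -0.0137193  -0.01755945]
[ 0.60795269 -0.0029264   0.1536    ] (array([-0.0005,  0.0014, -0.0001]), array([-0.01,  0.08,  6.7 ]))
```

Well aligned. I'll go down to just above the slot mouth (foot at z≈0.076, TCP 0.174).

Emit:
move_arm(deltas=[0, 0, 0, 0, 0.05, 1, 1, 0, 0, 0, 0, 0.05, 2, 1, 0, 0, 0, 0, 0.05, 3, 1, 0, 0, 0, 0, 0.05, 4, 1, 0, 0, 0, 0, 0.05, 4.4, 1, 0, 0, 0, 0, 0.05, 4.6, 1, 0, 0, 0, 0, 0.05, 4.6, 1])

```text
time: 17.05
tool_pos: [0.6084, -0.0026, 0.1752]
ee_rot: [-3.142, 0.0, 0.328]
wrist_force: [-1.3, 0.4, -2.1]
width: 0.0215
finger_force: 30.0
```

```bash
python3 chk.py
```

```text
17.05 [ 0.60842561 -0.00256257  0.17524839] [-3.14155434e+00  2.69452119e-04  3.28124821e-01] [-1.28999733  0.43967145 -2.13145346] [-0.03370915  0.01735761 -0.01449476]
[ 0.60795269 -0.0029264   0.1536    ] (array([-0.    ,  0.0003,  0.    ]), array([-0.06,  0.02,  2.16]))
```

Emit:
move_arm(deltas=[0, 0, 0, -0.05, 0, 0.2, 1, 0, 0, 0, -0.05, 0, 0.4, 1, 0, 0, 0, -0.05, 0, 0.6, 1, 0, 0, 0, -0.05, 0, 0.8, 1, 0, 0, 0, -0.05, 0, 0.9, 1, 0, 0, 0, -0.05, 0, 0.9, 1])

```text
time: 17.65
tool_pos: [0.6079, -0.0027, 0.1662]
ee_rot: [-3.142, 0.0, 0.328]
wrist_force: [-0.3, 0.3, -0.8]
width: 0.022
finger_force: 30.0
```

```bash
python3 chk.py
```

```text
17.65 [ 0.60786465 -0.00272301  0.166189  ] [-3.14153051e+00  4.50614949e-04  3.28117877e-01] [-0.27039808  0.33651859 -0.76334043] [ 0.01962537 -0.0307666   0.02217563]
[ 0.60795269 -0.0029264   0.1536    ] (array([-0.0001,  0.0005, -0.    ]), array([0.  , 0.02, 1.26]))
```

Emit:
move_arm(deltas=[0, 0, 0, 0, 0, 0.2, 1, 0, 0, 0, 0, 0, 0.4, 1, 0, 0, 0, 0, 0, 0.6, 1, 0, 0, 0, 0, 0, 0.6, 1])

```text
time: 18.05
tool_pos: [0.6078, -0.0027, 0.1599]
ee_rot: [-3.141, 0.001, 0.328]
wrist_force: [0.4, -0.5, -1.8]
width: 0.0218
finger_force: 30.0
```

```bash
python3 chk.py
```

```text
18.05 [ 0.6077589  -0.00270984  0.15991212] [-3.14133459e+00  8.29111014e-04  3.28081400e-01] [ 0.39649342 -0.52716451 -1.80495193] [-0.00597134  0.01937604  0.03688905]
[ 0.60795269 -0.0029264   0.1536    ] (array([-0.0003,  0.0008, -0.    ]), array([0.01, 0.03, 0.63]))
```

The foot is 10 mm into the slot with no push back, so it's meshed. I'll slide it home and press.

Emit:
move_arm(deltas=[0, 0, 0, 0, 0, 0.2, 1, 0, 0, 0, 0, 0, 0.4, 1, 0, 0, 0, 0, 0, 0.6, 1, 0, 0, 0, 0, 0, 0.8, 1, 0, 0, 0, 0, 0, 0.9, 1, 0, 0, 0, 0, 0, 1.0, 1, 0, 0, 0, 0, 0, 1.0, 1])

```text
time: 18.75
tool_pos: [0.608, -0.0027, 0.151]
ee_rot: [3.141, -0.0, 0.328]
wrist_force: [-0.3, 0.0, 1.1]
width: 0.0222
finger_force: 30.0
```

Emit:
move_arm(deltas=[0, 0, 0, 0, 0, 0.15, 1, 0, 0, 0, 0, 0, 0.25, 1, 0, 0, 0, 0, 0, 0.35, 1, 0, 0, 0, 0, 0, 0.35, 1, 0, 0, 0, 0, 0, 0.35, 1])

```text
time: 19.25
tool_pos: [0.6081, -0.0027, 0.1473]
ee_rot: [3.141, -0.0, 0.328]
wrist_force: [-1.0, -0.1, 5.1]
width: 0.0214
finger_force: 30.0
```

Emit:
move_arm(deltas=[0, 0, 0, 0, 0, 0.1, 1, 0, 0, 0, 0, 0, 0.2, 1, 0, 0, 0, 0, 0, 0.25, 1, 0, 0, 0, 0, 0, 0.25, 1, 0, 0, 0, 0, 0, 0.25, 1])

```text
time: 19.75
tool_pos: [0.6081, -0.0027, 0.1455]
ee_rot: [3.141, -0.001, 0.328]
wrist_force: [-3.0, 0.2, 7.5]
width: 0.022
finger_force: 30.0
```

Emit:
move_arm(deltas=[0, 0, 0, 0, 0, 0.06, 1, 0, 0, 0, 0, 0, 0.12, 1, 0, 0, 0, 0, 0, 0.12, 1, 0, 0, 0, 0, 0, 0.12, 1])

```text
time: 20.15
tool_pos: [0.6081, -0.0027, 0.1455]
ee_rot: [3.141, -0.001, 0.328]
wrist_force: [-3.7, -0.2, 10.1]
width: 0.0219
finger_force: 30.0
```

```bash
python3 chk.py
```

```text
20.15 [ 0.60811118 -0.00271312  0.1454712 ] [ 3.14086140e+00 -1.42305175e-03  3.28154420e-01] [-3.65946431 -0.17615487 10.1398234 ] [ 0.14530044  1.11061988 -0.04273806]
[ 0.60795269 -0.0029264   0.1536    ] (array([ 0.0007, -0.0014,  0.    ]), array([-0.02,  0.02, -0.81]))
```

Emit:
move_arm(deltas=[0, 0, 0, 0, 0, 0.1, 1, 0, 0, 0, 0, 0, 0.15, 1, 0, 0, 0, 0, 0, 0.15, 1, 0, 0, 0, 0, 0, 0.15, 1, 0, 0, 0, 0, 0, 0.15, 1])

```text
time: 20.65
tool_pos: [0.6083, -0.0027, 0.1454]
ee_rot: [3.14, -0.003, 0.328]
wrist_force: [-4.9, 0.9, 14.6]
width: 0.0215
finger_force: 30.0
```

```bash
python3 - <<'E'
from h import *
s=snap('scene'); save(s,'s6'); o=s['obs']; print(o['tool_pos'],o['wrist_force'],o['width'])
E
```

```text
[ 0.60834576 -0.00266105  0.14542806] [-4.86139574  0.94390988 14.55021931] 0.021471918725721413
```

View pics/s6.png

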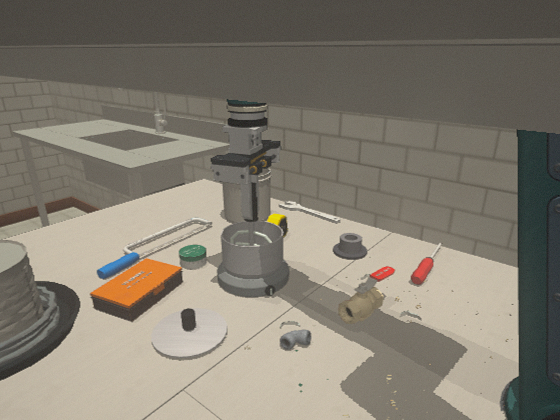

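The picture shows the beater in the bowl at (252,240), still gripped, the lid knob up at (189,332), and the bystanders in place. The push sits firmly on the stop at 14.6 N with no further travel, so I'm handing it in.

```bash
python3 -c "
from bench import robot
print(robot.close_job())"
```

```text
the job is handed in; nothing more can be done
None
```

The lid stands knob up on the counter to the left of the mixer, and the beater is meshed, fully home and still held pressed against the coupling's bottom stop at about 15 N; I handed the job in just after 20.65 s, and no verdict came back.

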